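Bolt the prize chest shut

TASK

Bolt the lid of the mint-green prize chest: lift the bolt's red-knobbed handle up out of its parking notch, slide the bolt across against its spring until it just comes to its stop in the brass keeper, and turn the handle fully down into the keeper's notch so that it stays there. Don't force the handle against the metalwork, let go when it is bolted, and leave the party things where they are.

Things in the scene. Friction and masses are not known exactly. Their poses are not given: they have to be found in the camera images.
- chest: Mint-green wooden chest with a pale wooden lid of two leaves, fixed to the table: 266 x 364 x 120 mm tall. Origin at the centre of its underside, z up; y runs along the long side and is the direction in which the bolt slides shut.
- guide: Steel guide of the bolt, fixed on the lid. Origin on the bolt's axis where the parked handle leaves the rod, 40 mm above the lid. Axes as the chest's: bolt axis y, shuts towards +y, handle drops towards +x. A fence (x 10 to 15 mm, top 22 mm over the axis) keeps the handle up between the parking notch (y -12 to 6 mm) and the keeper's notch. Low wall on the -x side (x -10 to -16, top 10 mm).
- keeper_mid (a point): Point of the guide on the bolt's axis, at y = 78 mm: where the handle's centre meets the brass keeper's stop wall, give or take 20 mm along y: the keeper is screwed on through long holes, so its place differs each time and is not measured (the point does not follow it). Stop wall 12 mm thick, x -16 to 16, top 22 mm over the axis.
- notch_mid (a point): Point of the guide on the bolt's axis, at y = 76.5 mm: middle of the notch in the keeper's fence, again give or take 20 mm with the keeper. The notch is open to +x, 11 mm wide for the 8 mm shank and ends at the stop wall: with the handle at the stop it is right over the notch, with 3 mm of play away from the stop; short of that it lands on the fence.
- knob (a point): Centre of the red drum knob (20 mm across, 22 mm long along the bolt's axis y, flat ends), at the end of the handle, 55 mm from the bolt's axis, on a steel shank 8 mm thick. In the guide's frame: x = 0.055 sin(h), y = b, z = 0.055 cos(h), with h = handle, b = bolt. Nothing within 25 mm of it but the shank; with the handle down the lid is 40 mm below its centre.
- bolt (a joint): Slide of the bolt towards the keeper, m: 0 parked, about 0.058 to 0.098 at the keeper's stop. A return spring pulls it back with 2 N when parked and 4.3 to 5.9 N at the stop, plus 1 N of friction; released short of the notch it runs back. The metalwork is light: about 5 N on the stop is enough to feel it, and the handle should never be pressed on stop or fence with more than 14 N.
- handle (a joint): Turn of the handle about the bolt's axis, rad: 0 upright, 1.57 level (fully down, the end of its travel, pointing to +x), -0.2 its limit the other way. It starts down, at 1.3 to 1.55. In the channel between the notches it can lean from -0.2 to about 0.25. Friction (0.05 N m, about 1 N at the knob) holds it where it is left.
- gift: Bystander: navy gift box, 50 x 50 x 40 mm, on the chest's lid; origin at the centre of its underside; leave it where it is.
- cup: Bystander: teal cup, 70 mm tall, rim radius 32 mm, on the lid; origin at the centre of its underside; leave it where it is.
- tin: Bystander: yellow round tin, radius 30 mm, 30 mm tall, on the lid; origin at the centre of its underside; leave it where it is.
- bottle: Bystander: green bottle, radius 30 mm, 190 mm tall, on the table; origin at the centre of its underside; leave it where it is.
- jar: Bystander: clear jar with a copper lid, radius 36 mm, 100 mm tall, on the table; origin at the centre of its underside; leave it where it is.
- mug: Bystander: white mug, 85 mm tall, on the table; origin at the centre of its underside; leave it where it is.
- plate: Bystander: peach plate, radius 85 mm, on the table; origin at the centre of its underside; leave it where it is.
- bowl: Bystander: blue bowl, radius 60 mm, 50 mm tall, on the table; origin at the centre of its underside; leave it where it is.

How it is judged:
On the way, in this order (a step that is already met when the one before it is completed fails the run):
1. the handle is lifted out of its parking notch to within 0.35 rad of upright, the bolt not yet slid 30 mm (value of joint handle below 0.35 rad and value of joint bolt below 0.03 m), for 0.05 s.
2. the bolt is slid across to the keeper with the handle raised (value of joint bolt above 0.045 m and value of joint handle below 0.6 rad), for 0.1 s.
3. the handle is turned down into the keeper's notch (value of joint handle above 1.35 rad and value of joint bolt above 0.045 m), for 0.2 s.
At the end, for the whole second after the job is handed in: The bolt is across (more than 45 mm of slide), its handle is down in the keeper's notch (more than 1.35 rad from upright), both at rest (all of step 3 and velocity of joint bolt between -0.01 and 0.01 m/s and velocity of joint handle between -0.1 and 0.1 rad/s); the robot touches nothing.
It fails at once if the handle is forced against the guide or the keeper with more than 14 N (contact force between handle_c0 and guide above 14 N).
It fails at once if a bystander is moved by more than 30 mm (distance of any of gift, cup, tin, bottle, jar, mug, plate, bowl from where it was at the start of the episode above 0.03 m).
It also fails if it takes over 45 s, if anything falls off the work surface, if the arm or the gripper's body presses on something with over 40 N, if the wrist force passes 120 N, or if a joint passes its speed limit or range.

ROBOT

A 7-joint arm with a two-finger parallel gripper is mounted at the origin on the work surface. World frame = base frame: x ahead of the robot, y to its left, z up, the work surface at z = 0. Lengths are in m, angles in rad, forces in N, time in s.
With the tool pointing down it reaches from about 0.4 to 0.85 m from the base axis. Payload 4.5 kg.
Tool frame: the origin (TCP) lies at the very end of the fingers, on their centre line; the grasp point (between the pads) lies 19 mm behind it (grip_point_offset is the distance from the TCP to the grasp point, in m); z points along the fingers, y is the line along which they close (so a half turn about z gives the same grasp; the last joint's range is limited). The gripper opens to 88 mm and grips with 3 to 60 N. Pads are 18 mm wide; open, the fingers measure 123 mm over their backs; the gripper's body (75 mm by 187 mm) begins 45 mm behind the grasp point.
Start: joints at [1.272, 0.689, -0.195, 1.565, 0.157, 0.902, -0.215], TCP at [0.204, -0.591, 0.239] pointing down, gripper open.
Joint ranges: [-3.01, 3.01], [-0.46, 2.08], [-1.47, 1.51], [0.13, 2.56], [-1, 4.14], [0.04, 2.09], [-2.66, 2.66]. Speed limits (rad/s): [2.57, 2.57, 3.14, 3.14, 3.14, 3.14, 3.14].

INTERFACE

Orientations are given as a unit quaternion [x, y, z, w].
In Python, from plant import get_state, snapshot, camera_params, finish_job, grip_point_offset gives the robot as it stands.
- The arm moves only by the shell command python3 -m handwheel 'ROWS' [FORCE]. ROWS is a JSON list of rows, 1 to 10 of them, each of 7 numbers: the opening from 0.0 (shut) to 1.0 (fully open), then dx, dy, dz in m, then a rotation vector rx, ry, rz in rad; each row is the pose to reach, as a shift and turn from the pose commanded when the command began, along the tool's axes at that moment; what a row does not reach only later rows make up. A row lasts 1/10 s, in which the tool goes at most 0.05 m and 0.15 rad, less where a joint would pass 70% of its speed; a pose out of reach is approached as far as the arm can. The fingers move at their own pace and stop on an object; FORCE is the grip in N (left out, the last holds). Time passes only in rows, so rows that do not move let the fingers close. It prints the time, the measured TCP pose, the force, the opening and the grip force at its end.
- get_state(): the state, without advancing time (a new reading comes with each control period).
- snapshot(name): name is "scene" or "top"; returns (picture, depth): 400x640x3 uint8, red, green, blue; 400x640 float32, m along the optical axis (not along the pixel's ray), 0 where there is no reading.
- camera_params(name): a dict with "fx", "fy", "cx", "cy" (pixels), "rvec" (rotation vector, rad) and "tvec" (3), from world to camera coordinates, as OpenCV has them. Camera axes: x right, y down, z forward; pixel columns grow to the right and rows downward; lengths in m; the calibration is good to about 2 mm. A picture is of the moment at which its call begins. camera_params takes no time and is no camera call.
- finish_job(): hands the job in; it is judged then, once.
The state is a dict: "clock": time; "q": joint angles; "qd": joint speeds; "joint_torque": joint torques, N m; "tool_pos": TCP position; "eef_rot": TCP orientation; "contact_force": force on the tool from outside, world axes, zero at the start; "moment": the same for the moment, N m; "opening": opening from 0.0 (shut) to 1.0 (fully open); "finger_force": force on a finger pad.
Only numpy, scipy, OpenCV 4.12 (cv2) and the standard library are available. Lean on these libraries where they do the work, as an engineer would, in place of code of your own. Each camera call takes 0.05 s, during which the arm holds its last target. There are 200 camera calls.

## Working session

There is one attempt and no reset: what is moved stays moved. The work goes in short steps, Python scripts to look and compute and a shell command to move; the robot and the scene stay as the last step left them, time stands still between calls to the robot, and variables do not carry over. Pictures are saved under pics/ and viewed, at most 10 in all, crops included, and the job is handed in when it is done.

```bash
ls; mkdir -p pics
cat > h.py <<'E'
import numpy as np,cv2
from plant import *
from scipy.spatial.transform import Rotation as R
def pts(name,d):
    c=camera_params(name);v,u=np.mgrid[:400,:640]
    P=np.stack([(u-c['cx'])/c['fx']*d,(v-c['cy'])/c['fy']*d,d],-1)
    M=R.from_rotvec(np.ravel(c['rvec'])).as_matrix()
    return (P-np.ravel(c['tvec']))@M
def st():
    s=get_state();print(s['clock'],np.round(s['tool_pos'],4),np.round(s['eef_rot'],4),np.round(s['contact_force'],2),s['opening'],s['finger_force'])
    return s
E
python3 - <<'E'
from h import *
for n in('scene','top'):
    im,d=snapshot(n);cv2.imwrite(f'pics/{n}0.png',im[...,::-1]);np.savez(f'{n}0.npz',im=im,P=pts(n,d),d=d)
s=st();print(R.from_quat(s['eef_rot']).as_matrix().round(3),grip_point_offset)
E
```

```text
pics
0.1 [ 0.2039 -0.5902  0.238 ] [ 9.862e-01  1.657e-01 -2.000e-04 -8.000e-04] [ 1.07  0.07 -0.24] 1.002489823042891 0.0
[[ 0.945  0.327 -0.001]
 [ 0.327 -0.945  0.002]
 [-0.    -0.002 -1.   ]] 0.0187
```

View pics/scene0.png

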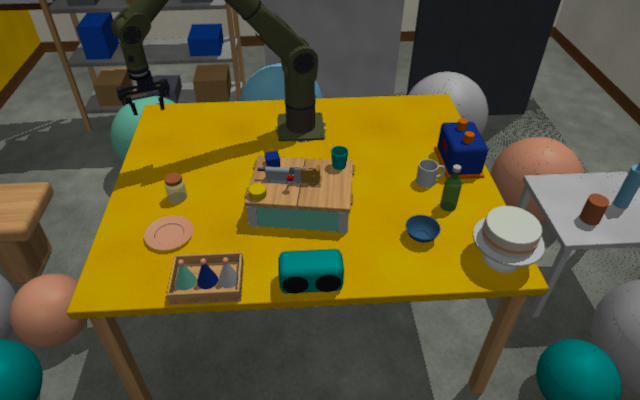

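View pics/top0.png

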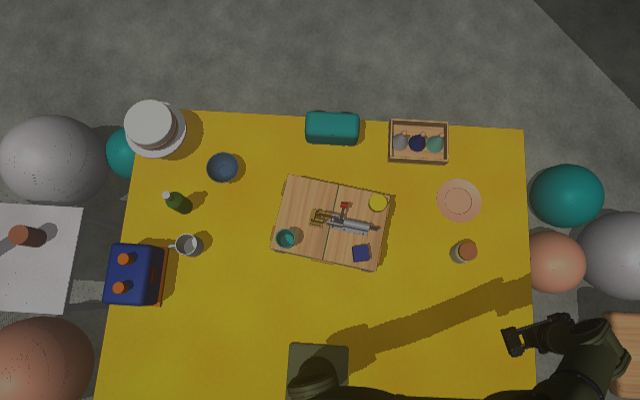

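The top view shows the chest centred near (333,222). The red knob is at about (345,205), the brass keeper at about (320,216) and the steel rod runs toward (372,227). The bolt shuts toward image left (+y) and the handle drops toward image up (+x).

Run:
```python
from h import *
z=np.load('top0.npz');im=z['im'];P=z['P']
big=cv2.resize(im[165:285,255:415],(800,600),interpolation=cv2.INTER_CUBIC);cv2.imwrite('pics/crop0.png',big[...,::-1])
m=(abs(P[...,2]-.12)<.006);n,l,s,_=cv2.connectedComponentsWithStats(m.astype(np.uint8))
k=1+s[1:,4].argmax();c=P[l==k][:,:2].astype(np.float32)
r=cv2.minAreaRect(c);print('lid',r,P[l==k][:,2].mean(),len(c))
hsv=cv2.cvtColor(im,cv2.COLOR_RGB2HSV);H,S,V=[hsv[...,i] for i in range(3)]
for n in('top','scene'):
    z=np.load(n+'0.npz');im=z['im'];P=z['P'].astype(float);i=im.astype(int)
    q=(i[...,0]>110)&(i[...,1]<60)&(i[...,2]<60)&(P[...,2]>.12)&(P[...,2]<.26)&(abs(P[...,1])<.2)&(P[...,0]<.8)
    print(n,q.sum(),np.argwhere(q).mean(0),P[q].min(0),P[q].max(0),np.median(P[q],0))
    h=(P[...,2]>.15)&(P[...,2]<.25)&(abs(P[...,1])<.2)&(P[...,0]<.75)&(P[...,0]>.3)
    np.save(n+'h.npy',P[h])
```

```text
lid ((0.5156468152999878, -0.013483300805091858), (0.37499529123306274, 0.266827255487442), 81.07864379882812) 0.1200742002241018 6573
top 24 [204.83333333 343.5       ] [ 0.55524591 -0.0607229   0.1761528 ] [ 0.56801442 -0.04376961  0.18607368] [ 0.56174376 -0.05214067  0.18232955]
scene 15 [176.06666667 289.66666667] [ 0.56115398 -0.06262267  0.17654864] [ 0.57625809 -0.04552101  0.18460007] [ 0.5682149  -0.05245896  0.18033301]
```

View pics/crop0.png

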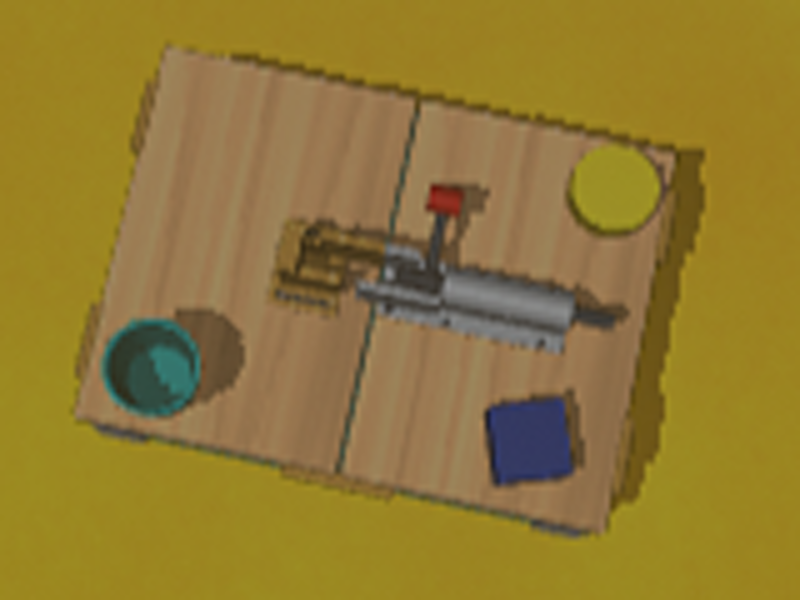

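Run:
```python
from h import *
from scipy.optimize import minimize
z=np.load('top0.npz');im=z['im'];P=z['P'].astype(float)
for name in('top','scene'):
    z=np.load(name+'0.npz');P=z['P'].astype(float)
    roi=(abs(P[...,0]-.515)<.22)&(abs(P[...,1]+.013)<.27)
    A=P[roi];on=A[:,2]>.114
    def f(p):
        c,s=np.cos(p[2]),np.sin(p[2]);d=A[:,:2]-p[:2]
        x=d@[c,s];y=d@[-s,c]
        sd=np.maximum(abs(x)-.133,abs(y)-.182);sg=np.clip(.5-sd/.006,0,1)
        return ((sg-on)**2).mean()
    r=minimize(f,[.515,-.013,-.17],method='Nelder-Mead',options=dict(initial_simplex=[[.515,-.013,-.17],[.525,-.013,-.17],[.515,0,-.17],[.515,-.013,-.12]]))
    p=r.x;print(name,p,r.fun)
    c,s=np.cos(p[2]),np.sin(p[2]);M=np.array([[c,s],[-s,c]])
    i=z['im'].astype(int);h=(P[...,2]>.135)&roi
    q=(P[...,:2]-p[:2])@M.T
    red=h&(i[...,0]>100)&(i[...,1]<60)&(i[...,2]<60)
    print('knob chest',q[red].min(0),q[red].max(0),np.median(q[red],0),P[red][:,2].max())
    brass=h&(i[...,0]-i[...,2]>40)&(abs(q[...,0])<.06)&(abs(q[...,1]-.02)<.07)&~red
    print('brass',brass.sum(),q[brass].min(0),q[brass].max(0))
    steel=h&(abs(i[...,0]-i[...,2])<25)&(abs(q[...,0])<.06)&(q[...,1]<-.05)&(q[...,1]>-.16)&(P[...,2]>.15)
    print('steel',q[steel].min(0),q[steel].max(0),np.polyfit(q[steel][:,1],q[steel][:,0],1),P[steel][:,2].max())
    hi=brass&(P[...,2]>.168)
    print(np.round(np.c_[q[hi],P[hi][:,2]]*1000).astype(int)[np.argsort(q[hi][:,1])].tolist()[-45:])
```

```text
top [ 0.5182114  -0.013911   -0.15461868] 0.01876879112585701
knob chest [ 0.04278011 -0.04055001] [ 0.05728597 -0.02071488] [ 0.04922718 -0.03087471] 0.18607368004518357
brass 148 [-0.01935807 -0.04246945] [0.05842032 0.06607583]
steel [-0.01525755 -0.15497219] [ 0.00917178 -0.05019774] [-0.02418864 -0.00635178] 0.17769252082797593
[[12, 43, 182], [-13, 44, 171], [-17, 46, 170], [-14, 47, 172], [-15, 50, 171], [-16, 53, 172], [3, 54, 182], [-11, 54, 183], [6, 55, 180], [-8, 55, 181], [10, 56, 180], [-5, 56, 183], [-19, 56, 171], [-18, 56, 180], [13, 56, 181], [-2, 56, 185], [-15, 57, 181], [2, 57, 181], [-12, 57, 183], [5, 58, 181], [-8, 58, 182], [9, 59, 182], [-5, 59, 183], [-19, 59, 183], [12, 59, 183], [-16, 60, 185], [-1, 60, 180], [1, 60, 184], [-13, 61, 184], [4, 61, 183], [-8, 62, 179], [8, 62, 183], [-7, 62, 187], [11, 63, 182], [-19, 63, 177], [-2, 63, 181], [-17, 63, 185], [0, 63, 186], [-13, 64, 180], [4, 64, 182], [-9, 65, 180], [6, 65, 186], [-7, 65, 185], [10, 66, 181], [-3, 66, 182]]
scene [ 0.50379158 -0.01652454 -0.14132883] 0.1720786182988834
knob chest [ 0.062795
[... 211 characters left out ...]
621106 0.0240613 ] 0.17523402167799568
[[33, 39, 178], [5, 40, 169], [27, 42, 182], [31, 43, 181], [33, 43, 178], [36, 43, 176], [2, 44, 171], [7, 44, 171], [24, 46, 180], [29, 46, 179], [29, 46, 175], [0, 47, 170], [-2, 50, 168], [8, 51, 172], [2, 58, 181], [4, 58, 178], [16, 59, 183], [22, 59, 184], [22, 59, 179], [26, 60, 174], [28, 60, 170], [30, 60, 181], [31, 60, 169], [3, 61, 182], [8, 62, 182], [15, 62, 183], [19, 63, 182], [25, 63, 168], [28, 63, 185], [33, 64, 184], [37, 64, 182], [0, 65, 180], [9, 65, 183], [10, 66, 179], [16, 66, 179], [22, 66, 180], [27, 67, 175], [28, 67, 180], [32, 67, 175], [2, 68, 177], [5, 69, 184], [9, 69, 179], [11, 69, 171], [15, 69, 179], [19, 70, 173]]
```

```bash
cat >> h.py <<'E'
YAW=-0.155
ex=np.array([np.cos(YAW),np.sin(YAW),0]);ey=np.array([-np.sin(YAW),np.cos(YAW),0])
RT=np.array([ex,-ey,[0,0,-1]]).T
def rows(target_grip):
    s=st();T=R.from_quat(s['eef_rot']).as_matrix()
    t=np.array(target_grip)-[0,0,grip_point_offset]
    print('d tool',(T.T@(t-s['tool_pos'])).round(4),'rot',R.from_matrix(T.T@RT).as_rotvec().round(4))
E
python3 -c "
from h import *
rows([.564,-.052,.29])"
```

```text
0.1 [ 0.2039 -0.5902  0.238 ] [ 9.862e-01  1.657e-01 -2.000e-04 -8.000e-04] [ 1.07  0.07 -0.24] 1.002489823042891 0.0
d tool [ 0.5161 -0.3911 -0.0327] rot [-0.0016  0.0005  0.4878]
```

```bash
python3 -m handwheel '[[0.5,0.258,-0.195,-0.033,0,0,0.25],[0.5,0.258,-0.195,-0.033,0,0,0.25],[0.5,0.258,-0.195,-0.033,0,0,0.25],[0.5,0.258,-0.195,-0.033,0,0,0.25],[0.5,0.258,-0.195,-0.033,0,0,0.25],[0.5,0.258,-0.195,-0.033,0,0,0.25],[0.5,0.258,-0.195,-0.033,0,0,0.25],[0.5,0.258,-0.195,-0.033,0,0,0.25]]' 10; python3 -c "
from h import *
rows([.564,-.052,.25])"
```

```text
clock: 0.9
tool_pos: [0.3873, -0.3179, 0.272]
eef_rot: [0.999, 0.046, 0.001, -0.001]
contact_force: [0.5, -0.3, -0.1]
opening: 0.499
finger_force: 0.0
0.9 [ 0.3873 -0.3179  0.272 ] [ 9.99e-01  4.56e-02  9.00e-04 -9.00e-04] [ 0.47 -0.33 -0.07] 0.4988891508703196 0.0
d tool [ 0.2001 -0.2486  0.0415] rot [-0.0019 -0.0017  0.2463]
```

```bash
python3 -m handwheel '[[0.5,0.2,-0.2486,0.0,0,0,0.246],[0.5,0.2,-0.2486,0,0,0,0.246],[0.5,0.2,-0.2486,0,0,0,0.246],[0.5,0.2,-0.2486,0,0,0,0.246],[0.5,0.2,-0.2486,0,0,0,0.246],[0.5,0.2,-0.2486,0,0,0,0.246],[0.5,0.2,-0.2486,0.04,0,0,0.246],[0.5,0.2,-0.2486,0.04,0,0,0.246],[0.5,0.2,-0.2486,0.04,0,0,0.246]]'; python3 -c "
from h import *
rows([.564,-.052,.174])"
```

```text
clock: 1.8
tool_pos: [0.5619, -0.0598, 0.2309]
eef_rot: [0.997, -0.082, -0.002, 0.001]
contact_force: [0.4, -1.0, 0.1]
opening: 0.499
finger_force: 0.0
1.8 [ 0.5619 -0.0598  0.2309] [ 9.966e-01 -8.230e-02 -1.600e-03  9.000e-04] [ 0.45 -1.01  0.09] 0.4991508362709713 0.0
d tool [ 0.001  -0.0082  0.0755] rot [ 0.0021  0.003  -0.0098]
```

```bash
python3 -m handwheel '[[0.5,0,0,0,0,0,0],[0.5,0,0,0,0,0,0],[0.5,0,0,0,0,0,0]]'; python3 -c "
from h import *
rows([.564,-.052,.174])"
```

```text
clock: 2.1
tool_pos: [0.5632, -0.0594, 0.2328]
eef_rot: [0.997, -0.083, 0.001, 0.0]
contact_force: [-0.4, 0.4, 0.1]
opening: 0.5
finger_force: 0.0
2.1 [ 0.5632 -0.0594  0.2328] [ 9.966e-01 -8.260e-02  9.000e-04  3.000e-04] [-0.39  0.38  0.13] 0.5002372164424118 0.0
d tool [-0.0006 -0.0074  0.0775] rot [ 0.0004 -0.0018 -0.0105]
```

```bash
python3 -m handwheel '[[0.5,-0.0006,-0.0074,0.025,0,0,-0.01],[0.5,-0.0006,-0.0074,0.05,0,0,-0.01],[0.5,-0.0006,-0.0074,0.065,0,0,-0.01],[0.5,-0.0006,-0.0074,0.0775,0,0,-0.01],[0.5,-0.0006,-0.0074,0.0775,0,0,-0.01],[0.5,-0.0006,-0.0074,0.0775,0,0,-0.01]]'
python3 - <<'E'
from h import *
rows([.564,-.052,.174])
im,d=snapshot('scene');cv2.imwrite('pics/s1.png',cv2.resize(im[130:220,230:350],(800,600),interpolation=cv2.INTER_CUBIC)[...,::-1])
im,d=snapshot('top');cv2.imwrite('pics/t1.png',cv2.resize(im[165:285,255:415],(800,600),interpolation=cv2.INTER_CUBIC)[...,::-1])
E
```

```text
clock: 2.7
tool_pos: [0.5641, -0.0508, 0.1548]
eef_rot: [0.997, -0.077, 0.0, 0.0]
contact_force: [-0.1, -0.6, 0.3]
opening: 0.499
finger_force: 0.0
2.7 [ 0.5641 -0.0508  0.1548] [ 9.971e-01 -7.670e-02  5.000e-04  1.000e-04] [-0.09 -0.6   0.27] 0.49944577146660424 0.0
d tool [ 0.0001  0.0012 -0.0005] rot [ 0.     -0.001   0.0014]
```

View pics/s1.png

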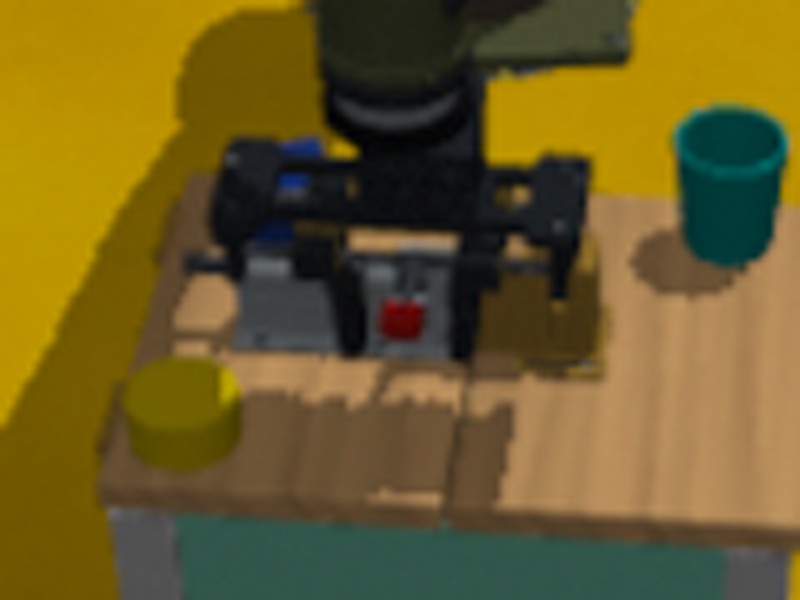

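The scene crop shows the fingers straddling the knob: red at about (402,320) against a finger middle of about (410,320), so the tool sits slightly toward +y. I'll shift it by 2 mm and close gently.

```bash
python3 -m handwheel '[[0.32,0,0.002,0,0,0,0],[0.28,0,0.002,0,0,0,0],[0.26,0,0.002,0,0,0,0],[0.25,0,0.002,0,0,0,0],[0.24,0,0.002,0,0,0,0],[0.24,0,0.002,0,0,0,0]]' 4; python3 -c "
from h import *
s=st();print(s['contact_force']@ey)"
```

```text
clock: 3.4
tool_pos: [0.5635, -0.0533, 0.1543]
eef_rot: [0.997, -0.077, 0.0, 0.001]
contact_force: [0.4, -3.1, 1.7]
opening: 0.252
finger_force: 4.0
3.4 [ 0.5635 -0.0533  0.1543] [ 9.97e-01 -7.69e-02  2.00e-04  5.00e-04] [ 0.37 -3.09  1.67] 0.2521063528004185 4.0000185440294445
-2.9964729843239657
```

```bash
python3 -m handwheel '[[0.1,0,0.001,0,0,0,0],[0.1,0,0.001,0,0,0,0]]' 6; python3 -c "
from h import *
s=st();print(s['contact_force']@ey)"
```

```text
clock: 3.6
tool_pos: [0.5635, -0.0534, 0.1543]
eef_rot: [0.997, -0.077, 0.0, -0.0]
contact_force: [1.0, -1.6, 1.4]
opening: 0.248
finger_force: 6.0
3.6 [ 0.5635 -0.0534  0.1543] [ 9.971e-01 -7.650e-02  3.000e-04 -0.000e+00] [ 1.   -1.61  1.35] 0.24811299077359406 6.000060145743191
-1.437638269735466
```

```bash
python3 -m handwheel '[[0.1,-0.0015,0,-0.005,0,0,0],[0.1,-0.0032,0,-0.0094,0,0,0],[0.1,-0.005,0,-0.013,0,0,0],[0.1,-0.0071,0,-0.0166,0,0,0],[0.1,-0.0105,0,-0.021,0,0,0],[0.1,-0.0139,0,-0.0252,0,0,0],[0.1,-0.0139,0,-0.0252,0,0,0]]' 8; python3 -c "
from h import *
s=st();f=s['contact_force'];print(f@ex,f@ey,f[2])"
```

```text
clock: 4.3
tool_pos: [0.5495, -0.0512, 0.1804]
eef_rot: [0.997, -0.076, 0.001, -0.0]
contact_force: [2.2, -2.6, 3.5]
opening: 0.248
finger_force: 8.0
4.3 [ 0.5495 -0.0512  0.1804] [ 9.971e-01 -7.650e-02  5.000e-04 -0.000e+00] [ 2.24 -2.56  3.49] 0.24796768361308127 8.000106553081423
2.6058001126122985 -2.1875778478484533 3.494124791947764
```

```bash
python3 -m handwheel '[[0.1,-0.004,0,-0.0045,0,0,0],[0.1,-0.0084,0,-0.0078,0,0,0],[0.1,-0.013,0,-0.0108,0,0,0],[0.1,-0.0181,0,-0.0132,0,0,0],[0.1,-0.0233,0,-0.0152,0,0,0],[0.1,-0.0286,0,-0.0166,0,0,0],[0.1,-0.034,0,-0.0173,0,0,0],[0.1,-0.0368,0,-0.0176,0,0,0],[0.1,-0.0368,0,-0.0176,0,0,0],[0.1,-0.0368,0,-0.0176,0,0,0]]' 8
python3 - <<'E'
from h import *
s=st();f=s['contact_force'];print(f@ex,f@ey,f[2])
p=(np.array(s['tool_pos'])-[.5182,-.0139,0]);print(p@ex,p@ey)
im,d=snapshot('scene');cv2.imwrite('pics/s2.png',cv2.resize(im[130:220,230:350],(800,600),interpolation=cv2.INTER_CUBIC)[...,::-1])
E
```

```text
clock: 5.3
tool_pos: [0.5123, -0.0455, 0.197]
eef_rot: [0.997, -0.076, -0.001, -0.0]
contact_force: [-1.2, -1.6, 3.8]
opening: 0.246
finger_force: 8.0
5.3 [ 0.5123 -0.0455  0.197 ] [ 9.971e-01 -7.650e-02 -9.000e-04 -0.000e+00] [-1.22 -1.64  3.79] 0.24566318443834625 8.000193920452148
-0.9564167831356637 -1.8098806580500475 3.794258116410906
-0.000983840056869678 -0.03211578687800655
```

View pics/s2.png

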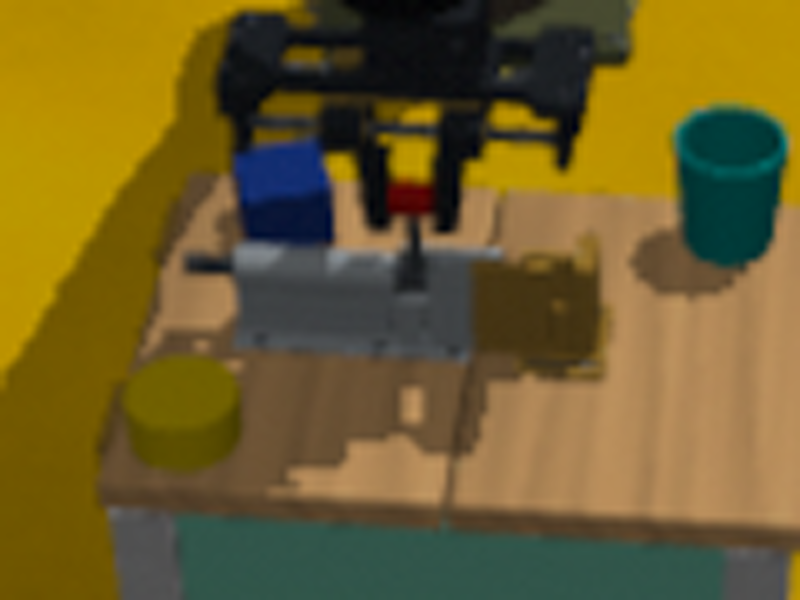

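The crop shows the handle upright and held by the knob at (410,197), with the keeper to the right. I'll slide 50 mm, which stays short of the earliest possible stop.

```bash
python3 -m handwheel '[[0.1,0,-0.004,-0.001,0,0,0],[0.1,0,-0.01,-0.001,0,0,0],[0.1,0,-0.017,-0.001,0,0,0],[0.1,0,-0.024,-0.001,0,0,0],[0.1,0,-0.031,-0.001,0,0,0],[0.1,0,-0.038,-0.001,0,0,0],[0.1,0,-0.045,-0.001,0,0,0],[0.1,0,-0.05,-0.001,0,0,0],[0.1,0,-0.05,-0.001,0,0,0],[0.1,0,-0.05,-0.001,0,0,0]]' 15
cat >> h.py <<'E'
def ff():
    s=st();f=np.array(s['contact_force']);print('f',f@ex,f@ey,f[2])
    p=(np.array(s['tool_pos'])-[.5182,-.0139,0]);print('chest',p@ex,p@ey)
E
python3 -c "
from h import *
ff()"
```

```text
clock: 6.35
tool_pos: [0.5199, 0.0044, 0.1973]
eef_rot: [0.997, -0.076, -0.001, -0.0]
contact_force: [-0.4, -3.5, -14.9]
opening: 0.25
finger_force: 15.0
6.35 [0.5199 0.0044 0.1973] [ 9.971e-01 -7.610e-02 -1.100e-03 -1.000e-04] [ -0.39  -3.49 -14.92] 0.24950821353727884 14.998667249456048
f 0.15465631735827226 -3.509927128995163 -14.91528380811445
chest -0.001141849933910781 0.01838110763095707
```

```bash
python3 -m handwheel '[[0.1,0,-0.002,0.0007,0,0,0],[0.1,0,-0.005,0.0007,0,0,0],[0.1,0,-0.008,0.0007,0,0,0],[0.1,0,-0.011,0.0007,0,0,0],[0.1,0,-0.014,0.0007,0,0,0],[0.1,0,-0.016,0.0007,0,0,0],[0.1,0,-0.018,0.0007,0,0,0],[0.1,0,-0.02,0.0007,0,0,0],[0.1,0,-0.02,0.0007,0,0,0],[0.1,0,-0.02,0.0007,0,0,0]]' 15;python3 - <<'E'
from h import *
ff()
im,d=snapshot('scene');cv2.imwrite('pics/s3.png',cv2.resize(im[130:220,230:350],(800,600),interpolation=cv2.INTER_CUBIC)[...,::-1])
E
```

```text
clock: 7.35
tool_pos: [0.5232, 0.0229, 0.1973]
eef_rot: [0.997, -0.077, -0.001, 0.0]
contact_force: [-1.2, -4.5, -11.8]
opening: 0.247
finger_force: 15.0
7.35 [0.5232 0.0229 0.1973] [ 9.97e-01 -7.69e-02 -6.00e-04  4.00e-04] [ -1.19  -4.54 -11.77] 0.24690327936070405 14.999111546203494
f -0.4781464312676709 -4.666045916676766 -11.766532232698225
chest -0.0007353484692110148 0.03708987178714501
```

View pics/s3.png

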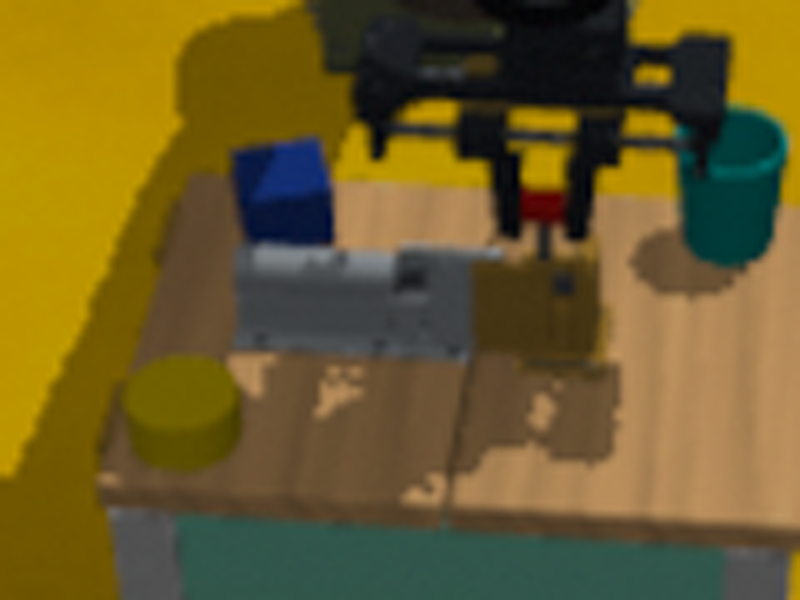

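The shank is at about pixel x = 545 and the keeper notch at about 565, so the stop is roughly 10 mm further on, which agrees with the depth estimate. I'll approach in small force-checked steps.

```bash
cat > chk.py <<'E'
import sys;from h import *
s=get_state();f=np.array(s['contact_force']);p=np.array(s['tool_pos'])-[.5182,-.0139,0]
print('fy %.2f fz %.2f y %.5f'%(f@ey,f[2],p@ey));sys.exit(f@ey<-float(sys.argv[1]))
E
H="python3 -m handwheel"
{ python3 -m handwheel '[[0.1,0,-0.002,0.0004,0,0,0],[0.1,0,-0.004,0.0004,0,0,0],[0.1,0,-0.005,0.0004,0,0,0],[0.1,0,-0.005,0.0004,0,0,0]]' && python3 chk.py 8 >&2 &&
python3 -m handwheel '[[0.1,0,-0.0005,0,0,0,0],[0.1,0,-0.0005,0,0,0,0]]' && python3 chk.py 8 >&2 &&
python3 -m handwheel '[[0.1,0,-0.0005,0,0,0,0],[0.1,0,-0.0005,0,0,0,0]]' && python3 chk.py 8 >&2 &&
python3 -m handwheel '[[0.1,0,-0.0005,0,0,0,0],[0.1,0,-0.0005,0,0,0,0]]' && python3 chk.py 8 >&2; } >/dev/null
```

```text
fy -4.12 fz -8.20 y 0.04202
False
```

```bash
sed -i 's/sys.exit(\(.*\))$/sys.exit(int(\1))/' chk.py
{ python3 -m handwheel '[[0.1,0,-0.0005,0,0,0,0],[0.1,0,-0.0005,0,0,0,0]]' && python3 chk.py 8 >&2 &&
python3 -m handwheel '[[0.1,0,-0.0005,0,0,0,0],[0.1,0,-0.0005,0,0,0,0]]' && python3 chk.py 8 >&2 &&
python3 -m handwheel '[[0.1,0,-0.0005,0,0,0,0],[0.1,0,-0.0005,0,0,0,0]]' && python3 chk.py 8 >&2 &&
python3 -m handwheel '[[0.1,0,-0.0005,0,0,0,0],[0.1,0,-0.0005,0,0,0,0]]' && python3 chk.py 8 >&2 &&
python3 -m handwheel '[[0.1,0,-0.0005,0,0,0,0],[0.1,0,-0.0005,0,0,0,0]]' && python3 chk.py 8 >&2 &&
python3 -m handwheel '[[0.1,0,-0.0005,0,0,0,0],[0.1,0,-0.0005,0,0,0,0]]' && python3 chk.py 8 >&2; } >/dev/null
```

```text
fy -6.00 fz -9.14 y 0.04233
fy -5.32 fz -8.76 y 0.04278
fy -6.33 fz -9.18 y 0.04323
fy -6.84 fz -7.72 y 0.04373
fy -5.12 fz -8.10 y 0.04424
fy -5.89 fz -8.90 y 0.04471
```

```bash
{ python3 -m handwheel '[[0.1,0,-0.0004,0,0,0,0],[0.1,0,-0.0004,0,0,0,0]]' && python3 chk.py 8 >&2 &&
python3 -m handwheel '[[0.1,0,-0.0004,0,0,0,0],[0.1,0,-0.0004,0,0,0,0]]' && python3 chk.py 8 >&2 &&
python3 -m handwheel '[[0.1,0,-0.0004,0,0,0,0],[0.1,0,-0.0004,0,0,0,0]]' && python3 chk.py 8 >&2 &&
python3 -m handwheel '[[0.1,0,-0.0004,0,0,0,0],[0.1,0,-0.0004,0,0,0,0]]' && python3 chk.py 8 >&2 &&
python3 -m handwheel '[[0.1,0,-0.0004,0,0,0,0],[0.1,0,-0.0004,0,0,0,0]]' && python3 chk.py 8 >&2 &&
python3 -m handwheel '[[0.1,0,-0.0004,0,0,0,0],[0.1,0,-0.0004,0,0,0,0]]' && python3 chk.py 8 >&2 &&
python3 -m handwheel '[[0.1,0,-0.0004,0,0,0,0],[0.1,0,-0.0004,0,0,0,0]]' && python3 chk.py 8 >&2 &&
python3 -m handwheel '[[0.1,0,-0.0004,0,0,0,0],[0.1,0,-0.0004,0,0,0,0]]' && python3 chk.py 8 >&2 &&
python3 -m handwheel '[[0.1,0,-0.0004,0,0,0,0],[0.1,0,-0.0004,0,0,0,0]]' && python3 chk.py 8 >&2 &&
python3 -m handwheel '[[0.1,0,-0.0004,0,0,0,0],[0.1,0,-0.0004,0,0,0,0]]' && python3 chk.py 8 >&2 &&
python3 -m handwheel '[[0.1,0,-0.0004,0,0,0,0],[0.1,0,-0.0004,0,0,0,0]]' && python3 chk.py 8 >&2 &&
python3 -m handwheel '[[0.1,0,-0.0004,0,0,0,0],[0.1,0,-0.0004,0,0,0,0]]' && python3 chk.py 8 >&2; } >/dev/null
```

```text
fy -6.34 fz -8.68 y 0.04511
fy -6.00 fz -7.78 y 0.04549
fy -5.08 fz -8.15 y 0.04585
fy -6.50 fz -8.46 y 0.04627
fy -6.48 fz -8.78 y 0.04664
fy -6.24 fz -8.60 y 0.04704
fy -6.06 fz -7.79 y 0.04743
fy -6.96 fz -8.70 y 0.04784
fy -5.53 fz -7.63 y 0.04824
fy -5.45 fz -8.49 y 0.04864
fy -6.18 fz -8.67 y 0.04900
fy -6.53 fz -7.49 y 0.04942
```

Not at the stop yet, so I'll continue.

```bash
{ python3 -m handwheel '[[0.1,0,-0.0004,0,0,0,0],[0.1,0,-0.0004,0,0,0,0]]' && python3 chk.py 8 >&2 &&
python3 -m handwheel '[[0.1,0,-0.0004,0,0,0,0],[0.1,0,-0.0004,0,0,0,0]]' && python3 chk.py 8 >&2 &&
python3 -m handwheel '[[0.1,0,-0.0004,0,0,0,0],[0.1,0,-0.0004,0,0,0,0]]' && python3 chk.py 8 >&2 &&
python3 -m handwheel '[[0.1,0,-0.0004,0,0,0,0],[0.1,0,-0.0004,0,0,0,0]]' && python3 chk.py 8 >&2 &&
python3 -m handwheel '[[0.1,0,-0.0004,0,0,0,0],[0.1,0,-0.0004,0,0,0,0]]' && python3 chk.py 8 >&2 &&
python3 -m handwheel '[[0.1,0,-0.0004,0,0,0,0],[0.1,0,-0.0004,0,0,0,0]]' && python3 chk.py 8 >&2 &&
python3 -m handwheel '[[0.1,0,-0.0004,0,0,0,0],[0.1,0,-0.0004,0,0,0,0]]' && python3 chk.py 8 >&2 &&
python3 -m handwheel '[[0.1,0,-0.0004,0,0,0,0],[0.1,0,-0.0004,0,0,0,0]]' && python3 chk.py 8 >&2 &&
python3 -m handwheel '[[0.1,0,-0.0004,0,0,0,0],[0.1,0,-0.0004,0,0,0,0]]' && python3 chk.py 8 >&2 &&
python3 -m handwheel '[[0.1,0,-0.0004,0,0,0,0],[0.1,0,-0.0004,0,0,0,0]]' && python3 chk.py 8 >&2 &&
python3 -m handwheel '[[0.1,0,-0.0004,0,0,0,0],[0.1,0,-0.0004,0,0,0,0]]' && python3 chk.py 8 >&2 &&
python3 -m handwheel '[[0.1,0,-0.0004,0,0,0,0],[0.1,0,-0.0004,0,0,0,0]]' && python3 chk.py 8 >&2; } >/dev/null
```

```text
fy -5.93 fz -8.39 y 0.04949
fy -6.89 fz -7.92 y 0.04952
fy -7.97 fz -7.02 y 0.04955
fy -9.01 fz -6.76 y 0.04956
```

Contact is clear: the advance stalled at y = 0.0495 and the force rose by about 3 N. I'll back off about 1.3 mm, into the middle of the play.

```bash
python3 -m handwheel '[[0.1,0,0.001,0,0,0,0],[0.1,0,0.002,0,0,0,0],[0.1,0,0.0024,0.0003,0,0,0],[0.1,0,0.0024,0.0003,0,0,0],[0.1,0,0.0024,0.0003,0,0,0]]' 10 >/dev/null; python3 -c "
from h import *
ff()"
```

```text
12.7 [0.5254 0.0349 0.1972] [ 9.97e-01 -7.69e-02 -0.00e+00  2.00e-04] [-2.79 -3.93 -5.86] 0.2514569000852928 9.999665427021682
f -2.1457239257286917 -4.311694816216867 -5.862580552680926
chest -0.0003898608735466577 0.049377740743549205
```

```bash
python3 -m handwheel '[[0.1,0,0.0007,0,0,0,0],[0.1,0,0.0012,0,0,0,0],[0.1,0,0.0012,0,0,0,0]]' 10 >/dev/null; python3 -c "
from h import *
ff()"
```

```text
13.0 [0.5255 0.0342 0.1971] [ 9.971e-01 -7.660e-02  2.000e-04 -0.000e+00] [-3.26 -4.28 -2.46] 0.2464005417197928 9.99982772860676
f -2.5625292346629744 -4.7339996874794465 -2.459588636516309
chest -0.0001780447190684432 0.04860601506126375
```

```bash
python3 -m handwheel '[[0.1,0.004,0,0.0003,0,0,0],[0.1,0.0083,0,0.001,0,0,0],[0.1,0.0109,0,0.0015,0,0,0],[0.1,0.0122,0,0.0018,0,0,0],[0.1,0.0122,0,0.0018,0,0,0]]' >/dev/null; python3 -c "
from h import *
ff()"
```

```text
13.5 [0.538  0.0322 0.1953] [ 9.971e-01 -7.660e-02  5.000e-04 -0.000e+00] [-4.23 -4.13 -4.24] 0.2502232364674917 9.999826429411769
f -3.537840829926387 -4.732126536318796 -4.237540585573129
chest 0.012434000366291525 0.048608469421096354
```

```bash
python3 -m handwheel '[[0.1,0.0016,0,0.0005,0,0,0],[0.1,0.0032,0,0.0011,0,0,0],[0.1,0.0032,0,0.0011,0,0,0]]' >/dev/null; python3 -c "
from h import *
ff()" && python3 chk.py 9 && python3 -m handwheel '[[0.1,0.0016,0,0.0006,0,0,0],[0.1,0.0034,0,0.0013,0,0,0],[0.1,0.0034,0,0.0013,0,0,0]]' >/dev/null; python3 -c "
from h import *
ff()"
```

```text
13.8 [0.5412 0.0317 0.1943] [ 9.971e-01 -7.670e-02  6.000e-04  0.000e+00] [-2.39 -4.38 -3.35] 0.2493003525739743 9.99983187764883
f -1.6852543768572832 -4.696298414306127 -3.348635151924808
chest 0.015682045060216164 0.04858618271951618
fy -4.70 fz -3.35 y 0.04859
14.1 [0.5445 0.0312 0.193 ] [ 9.971e-01 -7.660e-02  6.000e-04  0.000e+00] [-2.48 -4.34 -2.93] 0.24915382900175487 9.999858022201806
f -1.7776274348136478 -4.671838542264478 -2.9332677285832394
chest 0.019056251539121723 0.04860017682138292
```

The handle is at about 0.41 rad, past the fence top and into the notch. I'll continue down.

```bash
python3 -m handwheel '[[0.1,0.0045,0,0.0023,0,0,0],[0.1,0.0092,0,0.005,0,0,0],[0.1,0.0136,0,0.0084,0,0,0],[0.1,0.0176,0,0.0121,0,0,0],[0.1,0.0212,0,0.0163,0,0,0],[0.1,0.0244,0,0.0207,0,0,0],[0.1,0.0244,0,0.0207,0,0,0]]' >/dev/null; python3 -c "
from h import *
ff()"
```

```text
14.8 [0.5691 0.0274 0.1722] [ 9.971e-01 -7.670e-02  9.000e-04  0.000e+00] [-2.24 -4.09 -0.44] 0.24932029193224978 9.999902076087892
f -1.5815957198511994 -4.3821073392911885 -0.43707064808054186
chest 0.04393525877565989 0.04863250625333137
```

```bash
python3 -m handwheel '[[0.1,0.0027,0,0.0048,0,0,0],[0.1,0.005,0,0.0098,0,0,0],[0.1,0.0064,0,0.0138,0,0,0],[0.1,0.0074,0,0.0177,0,0,0],[0.1,0.0082,0,0.0218,0,0,0],[0.1,0.0086,0,0.0252,0,0,0],[0.1,0.0086,0,0.0275,0,0,0],[0.1,0.0086,0,0.0275,0,0,0],[0.1,0.0086,0,0.0275,0,0,0]]' >/dev/null; python3 -c "
from h import *
ff()"
```

```text
15.7 [0.5777 0.026  0.1451] [ 0.9971 -0.0767  0.0012 -0.    ] [-1.63 -4.61  1.11] 0.2493784579781807 10.000020966399461
f -0.8965065113690796 -4.807851695528981 1.1123104001575395
chest 0.05260542451499019 0.04863954604689086
```

Down to about 1.52 rad. Before releasing I'll ease the bolt back onto the notch edge so it doesn't snap.

```bash
python3 -m handwheel '[[0.1,0,0.0005,0,0,0,0],[0.1,0,0.001,0,0,0,0],[0.1,0,0.0015,0,0,0,0],[0.1,0,0.002,0,0,0,0],[0.1,0,0.002,0,0,0,0],[0.1,0,0.002,0,0,0,0]]' >/dev/null; python3 chk.py 20;  python3 -m handwheel '[[0.1,0,0.0005,0,0,0,0],[0.1,0,0.0005,0,0,0,0]]' >/dev/null; python3 chk.py 20; python3 -m handwheel '[[0.1,0,0.0005,0,0,0,0],[0.1,0,0.0005,0,0,0,0]]' >/dev/null; python3 chk.py 20
```

```text
fy -5.08 fz 1.29 y 0.04674
fy -3.51 fz 1.95 y 0.04638
fy -3.34 fz 1.70 y 0.04631
```

```bash
python3 -m handwheel '[[0.1,0,0.0005,0,0,0,0],[0.1,0,0.001,0,0,0,0],[0.1,0,0.001,0,0,0,0]]' >/dev/null; python3 chk.py 20;  python3 -m handwheel '[[0.1,0,0.0005,0,0,0,0],[0.1,0,0.0005,0,0,0,0]]' 3 >/dev/null; python3 chk.py 20
```

```text
fy 0.22 fz 0.62 y 0.04609
fy 3.30 fz 1.93 y 0.04600
```

```bash
python3 -m handwheel '[[0.24,0,-0.0005,0,0,0,0],[0.25,0,-0.0005,0,0,0,0],[0.28,0,-0.0005,0,0,0,0],[0.35,0,-0.0005,0,0,0,0],[0.5,0,-0.0005,0,0,0,0],[0.55,0,-0.0005,0,0,0,0],[0.55,0,-0.0005,0,0,0,0]]' 3
python3 - <<'E'
from h import *
im,d=snapshot('scene');cv2.imwrite('pics/s4.png',cv2.resize(im[130:220,230:350],(800,600),interpolation=cv2.INTER_CUBIC)[...,::-1])
E
```

```text
clock: 17.9
tool_pos: [0.5755, 0.0221, 0.144]
eef_rot: [0.997, -0.077, -0.001, 0.0]
contact_force: [-0.1, 0.7, -0.0]
opening: 0.548
finger_force: 0.0
```

View pics/s4.png

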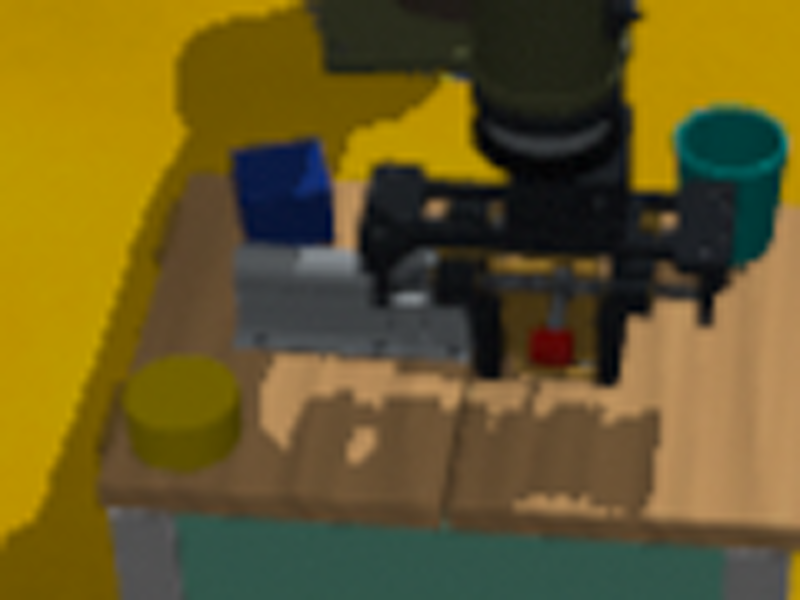

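The handle is down in the keeper notch with the knob at (552,347), free between the open fingers. I'll raise the tool straight up and check.

```bash
python3 -m handwheel '[[0.55,0,0,-0.02,0,0,0],[0.55,0,0,-0.05,0,0,0],[0.55,0,0,-0.09,0,0,0],[0.55,0,0,-0.12,0,0,0],[0.55,0,0,-0.12,0,0,0],[0.55,0,0,-0.12,0,0,0]]'
python3 - <<'E'
from h import *
z=snapshot('scene');im=z[0];cv2.imwrite('pics/s5.png',cv2.resize(im[130:220,230:350],(800,600),interpolation=cv2.INTER_CUBIC)[...,::-1])
P=pts('scene',z[1]);i=im.astype(int)
q=(i[...,0]>110)&(i[...,1]<60)&(i[...,2]<60)&(P[...,2]>.12)&(P[...,2]<.26)&(abs(P[...,1])<.2)&(P[...,0]<.8)
print(P[q].min(0),P[q].max(0))
E
```

```text
clock: 18.55
tool_pos: [0.576, 0.0223, 0.2646]
eef_rot: [0.997, -0.077, 0.0, -0.0]
contact_force: [-1.5, -0.0, 0.4]
opening: 0.548
finger_force: 0.0
[0.57370813 0.01531895 0.16706031] [0.59338654 0.032906   0.17370853]
```

View pics/s5.png

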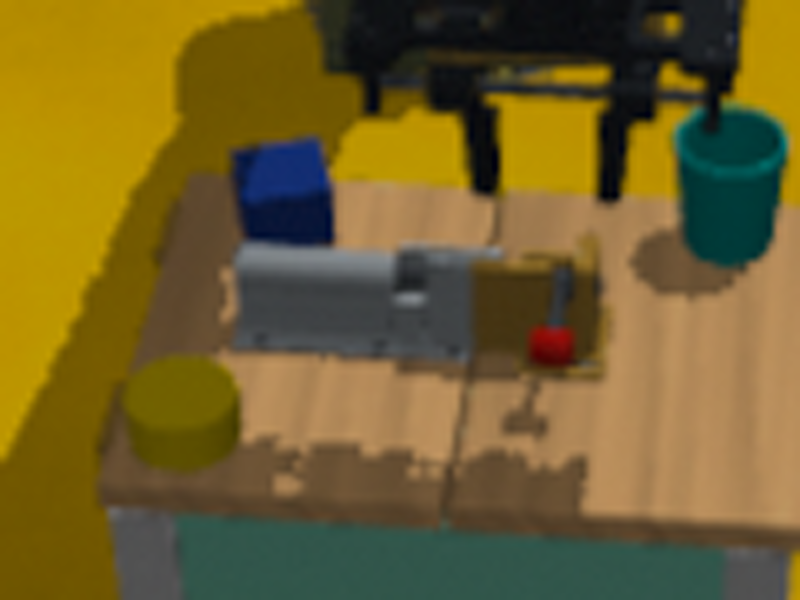

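The handle is level in the keeper notch, with the knob at (552,345) and its top at z ≈ 0.172, so its centre is about 0.162 (roughly 1.53 rad). The robot is clear and the party things on the lid have not moved.

```bash
python3 -c "
from plant import *
print(finish_job())"
```

```text
the job is handed in; nothing more can be done
None
```

The lid is bolted: the handle is down in the keeper's notch at about 1.53 rad, the gripper has let go, and the job was handed in at about 18.6 s on the robot's clock; no verdict came back.

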